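# Sort the sealed wine samples into their racks

### The job

Sort the sealed samples on the lab bench into the racks of their caps' colours: the two red-capped vials into the red rack and the two yellow-capped vials into the yellow rack, one vial to each bay, and the blue-capped amber jar into the blue rack. Keep each one upright and set it down on the floor of its bay rather than dropping it, and leave the small glass beaker standing where it is.

Things in the scene. Friction and masses are not known exactly. Their poses are not given: they have to be found in the camera images.
- red_vial_1: sealed glass sample vial with a red screw cap, upright: 32 mm diameter (cap and body alike) by 80 mm high, the cap is the top 22 mm; about 80 g; origin at the centre of its underside, z up its axis. The same as red_vial_2. Easily gripped across at 50 to 60 mm above its underside
- red_vial_2: sealed glass sample vial with a red screw cap, upright: 32 mm diameter (cap and body alike) by 80 mm high, the cap is the top 22 mm; about 80 g; origin at the centre of its underside, z up its axis. The same as red_vial_1. Easily gripped across at 50 to 60 mm above its underside
- yellow_vial_1: sealed glass sample vial with a yellow screw cap, upright: 32 mm diameter (cap and body alike) by 80 mm high, the cap is the top 22 mm; about 80 g; origin at the centre of its underside, z up its axis. The same as yellow_vial_2. Easily gripped across at 50 to 60 mm above its underside
- yellow_vial_2: sealed glass sample vial with a yellow screw cap, upright: 32 mm diameter (cap and body alike) by 80 mm high, the cap is the top 22 mm; about 80 g; origin at the centre of its underside, z up its axis. The same as yellow_vial_1. Easily gripped across at 50 to 60 mm above its underside
- amber_jar: sealed amber glass jar with a blue screw cap, upright: body 44 mm diameter and 70 mm high, cap above it 38 mm diameter and 18 mm high (88 mm in all); about 140 g; origin at the centre of its underside, z up its axis. Easily gripped across the body at 50 to 60 mm above its underside
- red_rack: red two-bay sample rack with a black floor, fixed to the bench: 64 mm along its x by 121 mm along its y, walls 7 mm thick, rims 30 mm high, floor 6 mm thick. Its two square bays (50 mm inside, same depth) lie side by side along its y, centred 28.5 mm to either side of its origin. Origin at the centre of its underside on the bench, z up
- yellow_rack: yellow two-bay sample rack with a black floor, fixed to the bench: 64 mm along its x by 121 mm along its y, walls 7 mm thick, rims 30 mm high, floor 6 mm thick. Its two square bays (50 mm inside, same depth) lie side by side along its y, centred 28.5 mm to either side of its origin. Origin at the centre of its underside on the bench, z up
- blue_rack: blue one-bay rack with a black floor, fixed to the bench: 78 mm square, walls 7 mm thick, rim 30 mm high, floor 6 mm thick; one square bay, 64 mm inside. Origin at the centre of its underside on the bench, z up
- beaker: bystander: small empty glass beaker, about 48 mm diameter and 60 mm high, standing loose between two of the racks; origin at the centre of its underside
Not all that is in view belongs to the job. Of the things shaped like the blue_rack, the blue one is meant.

How it is judged:
By the outcome, as a careful person would: the job done as asked, in the order asked, and still so for the second after the job is handed in, with the robot touching nothing.
It also fails if it takes over 109 s, if anything falls off the work surface, if the arm or the gripper's body presses on something with over 40 N, if the wrist force passes 120 N, or if a joint passes its speed limit or range.

### The arm

A 6-joint arm with a two-finger parallel gripper is mounted at the origin on the work surface. World frame = base frame: x ahead of the robot, y to its left, z up, the work surface at z = 0. Lengths are in m, angles in rad, forces in N, time in s.
With the tool pointing down it reaches from about 0.4 to 0.825 m from the base axis. Payload 7 kg.
Tool frame: the origin (TCP) lies at the very end of the fingers, on their centre line; the grasp point (between the pads) lies 19 mm behind it; x points along the fingers, z is the direction in which the jaws open and shut, and the axes are right-handed (so a half turn about x gives the same grasp; the last joint's range is limited). The gripper opens to 85 mm and grips with 20 to 120 N. Pads are 22 mm wide; open, the fingers measure 114 mm over their backs; the gripper's body (76 mm by 85 mm) begins 54 mm behind the grasp point. The pads swing forward as they close: fully open they stand 13 mm farther back than shut.
Start: joints at [1.401, 0.359, 0.012, 0, -1.224, -0.288], TCP at [0.298, 0.605, 0.231] pointing down, gripper open.
Joint ranges: [-3.07, 3.07], [-1.43, 2.12], [-1.02, 1.25], [-3.03, 1.67], [-3.05, -0], [-3.03, 3.03]. Speed limits (rad/s): [2.39, 2.39, 3.01, 3.14, 3.14, 3.14].

### API

Orientations are given as a 3x3 rotation matrix whose columns are the frame's x, y, z axes.
In Python, from rig import robot, optics, order gives the robot as it stands. Calls block until the motion is done:
- robot.move_to(position, orientation): joint-space move of the TCP to a pose.
- robot.move_straight(position, rotation=None, v=0.15): straight line of the TCP; rotation=None keeps the orientation; v is the mean speed in m/s.
- robot.move_j(angles): joint-space move.
- robot.move_gripper(opening, newtons=None): opening from 0.0 (shut) to 1.0 (fully open); newtons is the grip in N (None keeps the last); returns when the fingers have stopped.
- robot.hold(seconds).
- robot.ik(position, orientation): joint angles nearest the present ones, or None.
- optics.capture(name): name is "scene" or "side" or "wrist"; returns the picture (384x512x3 uint8, red, green, blue); there is no depth.
- optics.camera_info(name): a dict with "fovy" (degrees; the focal length in pixels is half the picture's height over the tangent of half this angle, whatever the lens; pixels are square), "cx", "cy" (the principal point, pixels), "R" (3x3) and "t" (3): a world point X has camera coordinates R X + t. Camera axes: x right, y down, z forward; pixel columns grow to the right and rows downward; lengths in m; the calibration is good to about 2 mm. A picture is of the moment at which its call begins: read the wrist's pose just before it. camera_info takes no time and is no camera call; for the wrist camera it gives the pose at the moment of the call.
A pose or a line that the arm cannot do raises robot.MotionError and nothing moves.
- order.sign_off(): hands the job in, once; it reports no verdict.
Readings, each from a call of its own:
- robot.read_time_s(): time.
- robot.read_joint_pos(): joint angles.
- robot.read_dq(): joint speeds.
- robot.read_effort(): joint torques, N m.
- robot.read_position(): TCP position.
- robot.read_orientation(): TCP orientation.
- robot.read_contact_force(): force on the tool from outside, world axes, zero at the start.
- robot.read_ft_torque(): the same for the moment, N m.
- robot.read_opening(): opening from 0.0 (shut) to 1.0 (fully open).
Only numpy, scipy, OpenCV 4.12 (cv2) and the standard library are available. Lean on these libraries where they do the work, as an engineer would, in place of code of your own. Each camera call takes 0.05 s, during which the arm holds its last target. There are 200 camera calls.

## Working session

There is one attempt and no reset: what is moved stays moved. The work goes in short steps, each a Python script; the robot and the scene stay as the last script left them, time stands still between calls to the robot, and variables do not carry over. Pictures are saved under pics/ and viewed, about 12 in all and at most 16, crops included, and the job is handed in when it is done.

```bash
mkdir -p pics; python3 - <<'E'
from rig import robot, optics, order
import cv2
for n in ("scene","side","wrist"):
    i=optics.camera_info(n); print(n,i)
    cv2.imwrite(f"pics/{n}0.png",cv2.resize(optics.capture(n)[...,::-1],(800,600),interpolation=cv2.INTER_CUBIC))
print(robot.read_time_s(),robot.read_orientation())
E
```

```text
scene {'fovy': 49.02317486530275, 'cx': 257.6888894462224, 'cy': 191.47702603348785, 'R': array([[-0.15673212,  0.98764016, -0.00140216],
       [ 0.68774818,  0.10812206, -0.71785239],
       [-0.70882824, -0.11347486, -0.69619392]]), 't': array([ 0.10539356, -0.3533114 ,  1.58042357])}
side {'fovy': 43.74807879273864, 'cx': 255.72395765448195, 'cy': 193.55227711232683, 'R': array([[ 0.99487652, -0.10098955, -0.0046718 ],
       [-0.0654399 , -0.60806655, -0.79118436],
       [ 0.07706059,  0.78743646, -0.61155988]]), 't': array([-0.52613599,  0.06728733,  1.34748804])}
wrist {'fovy': 60.59579081286012, 'cx': 257.2097821549394, 'cy': 195.198195994327, 'R': array([[-0.44210857, -0.89695978,  0.00177908],
       [-0.84817366,  0.41870564,  0.32447964],
       [-0.2917901 ,  0.14194626, -0.94589101]]), 't': array([ 0.67513279, -0.04215809,  0.38042899])}
0.15 [[-4.14518947e-04  8.96996859e-01 -4.42036722e-01]
 [-1.15284450e-03 -4.42036894e-01 -8.96996129e-01]
 [-9.99999250e-01  1.37777713e-04  1.21733056e-03]]
```

View pics/scene0.png

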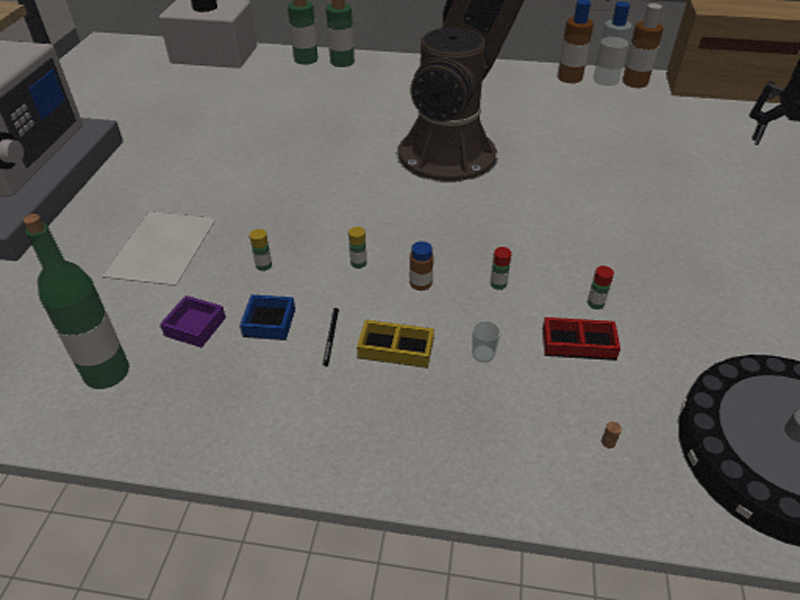

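View pics/side0.png

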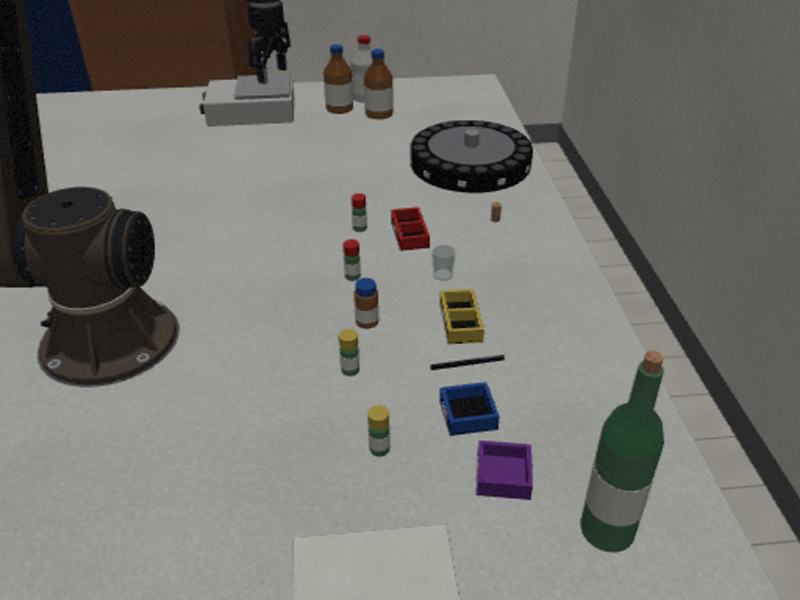

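Scene picture, 800x600 px. Candidates:
- **Red vials:** (501,268) and (600,287). The brown cork (611,435) and the back bottles are decoys.
- **Yellow vials:** (260,250) and (357,248).
- **Jar:** (421,266). The amber bottles at (575,45) and (645,50) are decoys.
- **Blue rack:** (268,317). The purple tray (193,320) is a decoy.
- **Yellow rack:** (396,343).
- **Red rack:** (581,338).
- **Beaker:** (485,342).

Next I'll take a close crop to check these choices and read corners.

```bash
python3 - <<'E'
from rig import robot, optics, order
import cv2,numpy as np
a=optics.capture("scene")[...,::-1]; np.save("scene.npy",a)
b=optics.capture("side")[...,::-1]; np.save("side.npy",b)
# scene crop cols 150-400 rows 140-240
c=a[140:240,150:400]; cv2.imwrite("pics/c1.png",cv2.resize(c[:, :130],None,fx=6,fy=6,interpolation=cv2.INTER_CUBIC))
cv2.imwrite("pics/c2.png",cv2.resize(c[:,125:],None,fx=6,fy=6,interpolation=cv2.INTER_CUBIC))
for n,im,roi in(("scene",a,(90,140,410,240)),("side",b,(200,115,350,320))):
    x0,y0,x1,y1=roi; h=cv2.cvtColor(im,cv2.COLOR_BGR2HSV)
    for col,lo,hi in(("red",0,6),("red",174,180),("yel",20,32),("blue",100,125)):
        m=cv2.inRange(h,(lo,140,50),(hi,255,255)); k=np.zeros_like(m);k[y0:y1,x0:x1]=m[y0:y1,x0:x1]
        _,_,s,ce=cv2.connectedComponentsWithStats(k)
        for q,e in zip(s[1:],ce[1:]):
            if q[4]>25: print(n,col,q,e.round(1))
E
```

```text
scene red [316 158  11  13  86] [321.2 163.4]
scene red [381 170  12  13 100] [386.2 175.6]
scene red [349 203  48  26 629] [371.5 215.7]
scene yel [223 145  11  12 103] [228.1 150.7]
scene yel [160 147  11  12 105] [165.2 152.2]
scene yel [229 205  49  30 845] [252.8 219.5]
scene blue [264 155  12  12 120] [269.8 160.2]
scene blue [154 189  34  28 510] [171.2 202.4]
side red [226 124   8  10  64] [229.4 128.2]
side red [251 133  24  27 389] [262.4 145.9]
side red [220 153  10  11  81] [224.6 158. ]
side yel [283 186  26  34 601] [295.4 202.6]
side yel [217 211  12  13 127] [222.9 217. ]
side yel [236 260  13  15 169] [242. 267.]
side blue [228 178  12  12 124] [233.6 183.5]
side blue [282 245  37  33 642] [300.5 261.4]
```

View pics/c1.png

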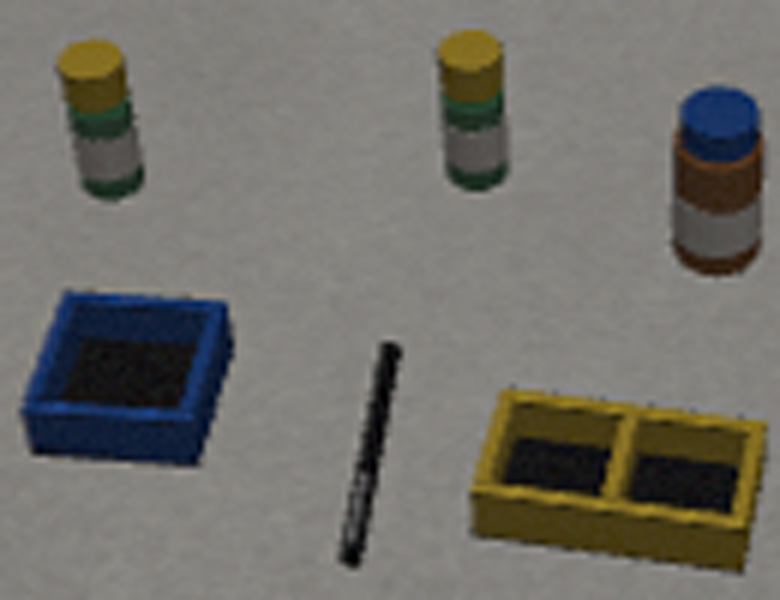

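View pics/c2.png

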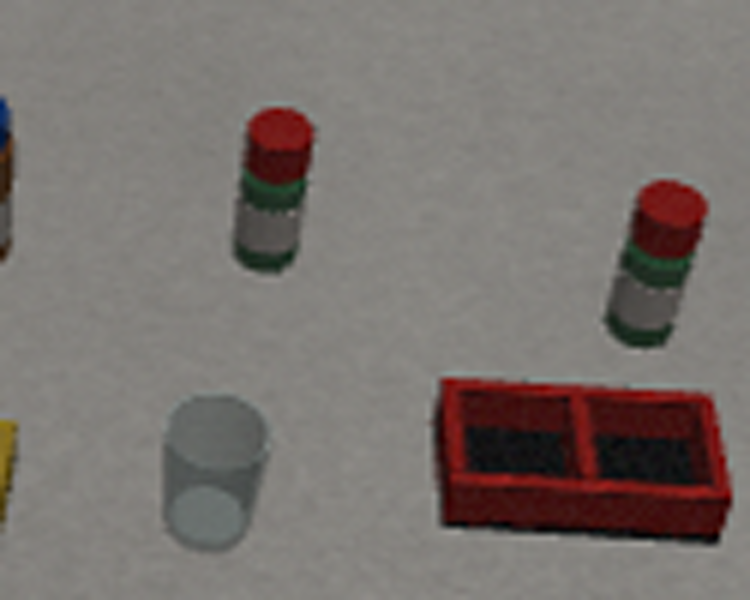

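The crops confirm the choices: five upright samples, the blue rack (purple not in the crop), the yellow and red racks, and the beaker between yellow and red. Next I'll convert the rim corners and cap tops to world coordinates and check them against the known sizes and the side camera.

```bash
cat > h.py <<'E'
from rig import robot, optics, order
import numpy as np
def ray(n,uv,z,i=None):
    i=i or optics.camera_info(n); f=192/np.tan(np.radians(i["fovy"])/2)
    d=i["R"].T@np.array([(uv[0]-i["cx"])/f,(uv[1]-i["cy"])/f,1]); c=-i["R"].T@i["t"]
    return (c+d*(z-c[2])/d[2])[:2]
E
python3 - <<'E'
from h import *
def P(o,p,z): return ray("scene",((p[0]+.5)/6-.5+o[0],(p[1]+.5)/6-.5+o[1]),z)
A=(150,140);B=(275,140)
for n,o,q in(("blue",A,[(65,291),(230,300),(197,412),(23,408)]),("yel",A,[(505,390),(765,423),(745,522),(472,490)]),("red",B,[(442,380),(715,393),(728,497),(443,485)])):
    w=np.array([P(o,p,.03) for p in q]); e=np.diff(np.vstack([w,w[:1]]),axis=0)
    L=np.hypot(*e.T); long=(e[0]-e[2])/2
    print(n,w.mean(0).round(4),"sides",L.round(4),"yaw",np.degrees(np.arctan2(-long[0],long[1])).round(1), np.degrees(np.arctan2(*(e[1]-e[3])[::-1])).round(1))
for n,o,p,z in(("Y1",A,(91,58),.08),("Y2",A,(470,50),.08),("jar",A,(720,112),.088),("R1",B,(281,130),.08),("R2",B,(671,204),.08),("bk",B,(216,431),.06),("bk0",B,(210,518),0)):
    w=P(o,p,z); print(n,w.round(4),np.hypot(*w).round(3))
S={"R2":(229.4,128.2),"R1":(224.6,158),"Y2":(222.9,217),"Y1":(242,267),"jar":(233.6,183.5)}
for n,p in S.items(): print("side",n,ray("side",p,.074 if n!="jar" else .083).round(4))
E
```

```text
blue [ 0.611  -0.2502] sides [0.0783 0.0724 0.0782 0.076 ] yaw 5.8 4.2
yel [ 0.6395 -0.0174] sides [0.1181 0.0591 0.1191 0.0614] yaw -0.5 -1.7
red [0.5804 0.2906] sides [0.1216 0.063  0.122  0.0643] yaw 5.4 0.8
Y1 [ 0.4663 -0.3073] 0.558
Y2 [ 0.4316 -0.1264] 0.45
jar [0.4692 0.0018] 0.469
R1 [0.45  0.147] 0.473
R2 [0.475  0.3251] 0.576
bk [0.63   0.1304] 0.643
bk0 [0.6262 0.1326] 0.64
side R2 [0.4737 0.3211]
side R1 [0.4489 0.1433]
side Y2 [ 0.4309 -0.1313]
side Y1 [ 0.466  -0.3118]
side jar [ 0.4672 -0.0016]
```

The two cameras agree to about 4 mm and the sizes match. Now wrist views from above, to refine.

```bash
python3 - <<'E'
from h import *
import cv2,pickle
R=np.array([[0,0,1],[0,1,0],[-1,0,0]],float)
for s in(1,-1):
    Q=R@np.diag([1,s,s]); 
    for p in((.475,.325,.03),(.58,.32,.05),(.47,-.31,.03),(.61,-.25,.05)):
        q=robot.ik(p,Q); print(s,p,None if q is None else np.round(q,2))
R0=R
out={}
for k,y in(("L",.36),("M",.07),("N",-.20)):
    robot.move_to([.50,y,.30],R0); robot.hold(.2)
    i=optics.camera_info("wrist"); a=optics.capture("wrist")[...,::-1]; out[k]=(i,a)
    cv2.imwrite(f"pics/w{k}.png",cv2.resize(a,(800,600),interpolation=cv2.INTER_CUBIC))
    print(k,robot.read_time_s(),robot.read_position())
pickle.dump(out,open("w.pkl","wb"))
E
```

```text
1 (0.475, 0.325, 0.03) [ 0.94  0.4  -0.45  0.   -0.72  2.2 ]
1 (0.58, 0.32, 0.05) [ 0.8   0.49 -0.22  0.   -0.85  2.34]
1 (0.47, -0.31, 0.03) [-0.24  0.39 -0.47  0.   -0.71 -2.91]
1 (0.61, -0.25, 0.05) None
-1 (0.475, 0.325, 0.03) [ 0.94  0.4  -0.45  0.   -0.72 -0.94]
-1 (0.58, 0.32, 0.05) [ 0.8   0.49 -0.22  0.   -0.85 -0.8 ]
-1 (0.47, -0.31, 0.03) [-0.24  0.39 -0.47  0.   -0.71  0.24]
-1 (0.61, -0.25, 0.05) [-0.09  0.49 -0.23  0.   -0.85  0.09]
L 2.6333 [0.49985777 0.36020704 0.29989277]
M 4.0 [0.50018857 0.07092693 0.29970094]Traceback (most recent call last):
  File "<stdin>", line 11, in <module>
rig.MotionError: the arm cannot take that pose within its joint ranges
```

View pics/wL.png

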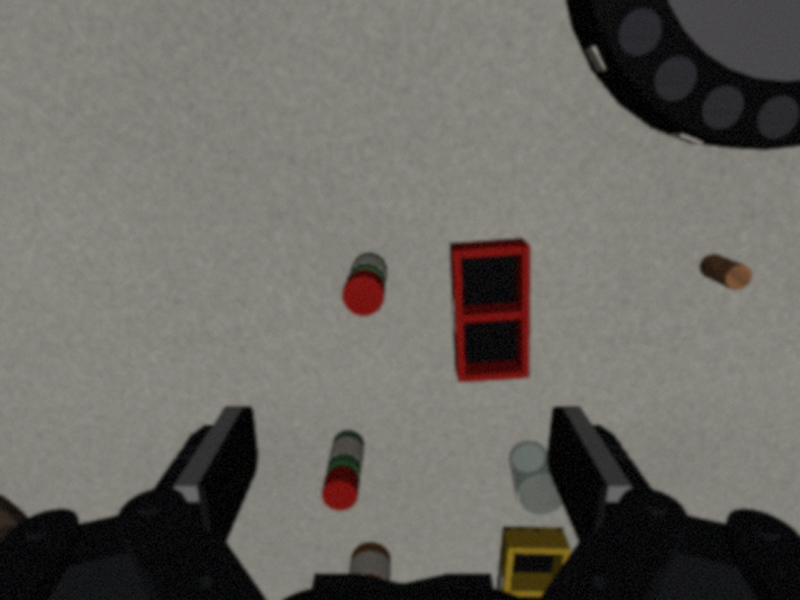

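View pics/wM.png

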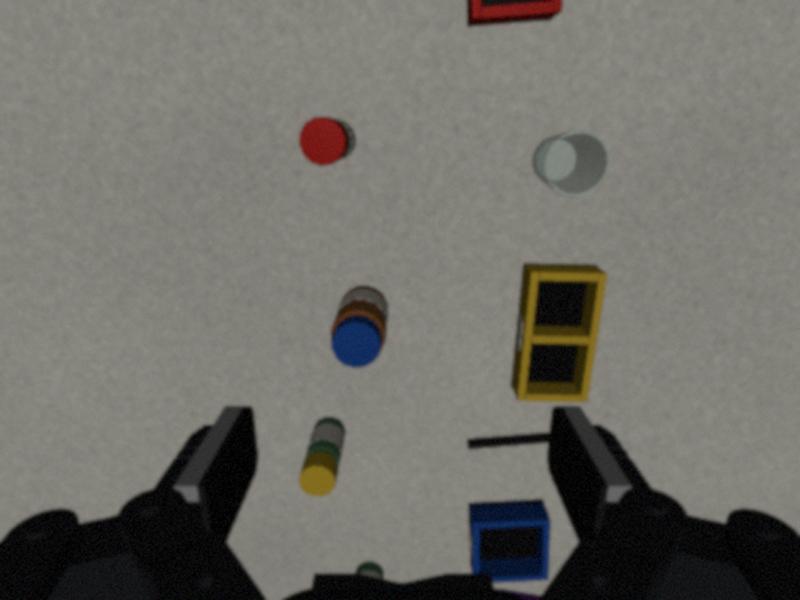

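Wrist views L and M (800 px):
- **L:** red vials' caps at (364,294) and (341,490), red rack at about (490,310).
- **M:** jar cap at (357,342), yellow cap (318,475), yellow rack at about (560,333), beaker at (570,163).

Next is the right-hand view with the flipped wrist, plus rack crops in one montage.

```bash
python3 - <<'E'
from h import *
import cv2,pickle
out=pickle.load(open("w.pkl","rb"))
R=np.array([[0,0,-1],[0,-1,0],[-1,0,0]],float)
robot.move_to([.52,-.30,.30],R); robot.hold(.2)
i=optics.camera_info("wrist"); a=optics.capture("wrist")[...,::-1]; out["N"]=(i,a)
print(robot.read_time_s(),robot.read_position())
pickle.dump(out,open("w.pkl","wb"))
z=lambda im,f:cv2.resize(im,None,fx=f,fy=f,interpolation=cv2.INTER_CUBIC)
L=z(out["L"][1][140:260,275:355],5); M=z(out["M"][1][155:275,315:395],5)
cv2.imwrite("pics/m1.png",np.hstack([L,M])); cv2.imwrite("pics/wN.png",z(a,1.5625))
E
```

```text
Traceback (most recent call last):
FileNotFoundError: [Errno 2] No such file or directory: 'w.pkl'
```

The script crashed before it saved the pickle. The arm is still at pose M, so I can recover M's camera pose directly and L's by translation.

```bash
python3 - <<'E'
from h import *
import cv2,pickle
out={}
i=optics.camera_info("wrist"); p=robot.read_position()
g=lambda k:cv2.resize(cv2.imread(f"pics/w{k}.png"),(512,384),interpolation=cv2.INTER_AREA)
out["M"]=(i,g("M"))
j=dict(i); j["t"]=i["t"]-i["R"]@(np.array([0.49985777,0.36020704,0.29989277])-p); out["L"]=(j,g("L"))
R=np.array([[0,0,-1],[0,-1,0],[-1,0,0]],float)
robot.move_to([.52,-.30,.30],R); robot.hold(.2)
i=optics.camera_info("wrist"); a=optics.capture("wrist")[...,::-1]; out["N"]=(i,a)
print(robot.read_time_s(),robot.read_position())
pickle.dump(out,open("w.pkl","wb"))
z=lambda im,f:cv2.resize(im,None,fx=f,fy=f,interpolation=cv2.INTER_CUBIC)
L=z(out["L"][1][140:260,275:355],5); M=z(out["M"][1][155:275,315:395],5)
cv2.imwrite("pics/m1.png",np.hstack([L,M])); cv2.imwrite("pics/wN.png",z(a,1.5625))
E
```

```text
6.325 [ 0.52012616 -0.29966552  0.30006247]
```

View pics/m1.png

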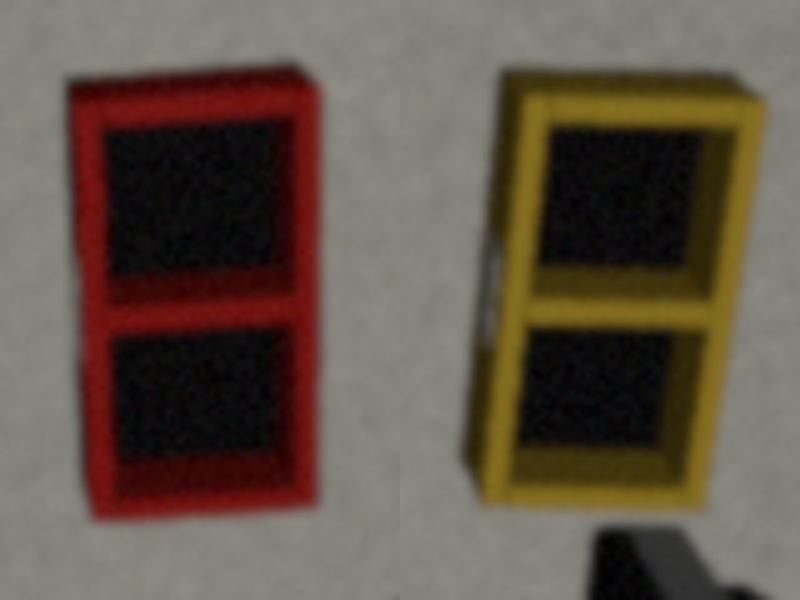

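View pics/wN.png

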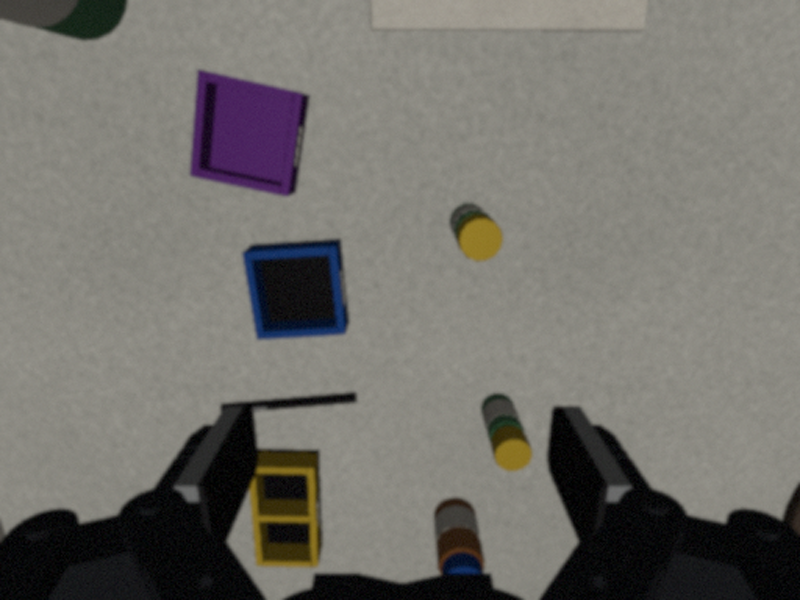

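Wrist N shows yellow caps at (481,239) and (513,453), blue rack at (297,293), purple tray at (250,132) and yellow rack at (288,515). The crops give the rack rim corners.

```bash
python3 - <<'E'
from h import *
import pickle
out=pickle.load(open("w.pkl","rb"))
def P(k,o,p,f,z): return ray("wrist",((p[0]+.5)/f-.5+o[0],(p[1]+.5)/f-.5+o[1]),z,out[k][0])
for n,k,o,f,q in(("blue","N",(0,0),1.5625,[(248,257),(339,248),(345,330),(259,337)]),("yel","M",(315,155),5,[(125,92),(366,100),(305,510),(81,503)]),("red","L",(275,140),5,[(73,103),(318,90),(316,505),(93,517)])):
    w=np.array([P(k,o,p,f,.03) for p in q]); e=np.diff(np.vstack([w,w[:1]]),axis=0)
    y=(e[3]-e[1]); x=e[0]-e[2]
    if k=="N": x,y=-x,-y
    print(n,w.mean(0).round(4),"sides",np.hypot(*e.T).round(4),"yaw from y",np.degrees(np.arctan2(-y[0],y[1])).round(1),"from x",np.degrees(np.arctan2(x[1],x[0])).round(1))
for n,k,p,z in(("Y1","N",(481,239),.08),("Y2","N",(513,453),.08),("Y2","M",(318,479),.08),("jar","M",(357,342),.088),("R1","M",(323,140),.08),("R2","L",(364,294),.08),("bk","M",(576,163),.06)):
    w=P(k,(0,0),p,1.5625,z); print(n,k,w.round(4))
E
```

```text
blue [ 0.6084 -0.2511] sides [0.0754 0.072  0.075  0.071 ] yaw from y 2.0 from x 5.4
yel [ 0.6372 -0.0163] sides [0.0626 0.12   0.0635 0.12  ] yaw from y -1.0 from x -1.9
red [0.5767 0.2937] sides [0.0624 0.1177 0.062  0.1181] yaw from y 4.5 from x 3.4
Y1 N [ 0.4643 -0.3084]
Y2 N [ 0.4288 -0.1293]
Y2 M [ 0.4297 -0.1235]
jar M [0.4668 0.0051]
R1 M [0.4472 0.1485]
R2 L [0.4719 0.3294]
bk M [0.625  0.1326]
```

Everything agrees within about 3 mm, and the bays leave ±9 mm of slack. I'll work in the stated order (reds, yellows, jar), with the jaws along the rack's x so they stay clear of the neighbouring vial. First red vial now.

```bash
cat >> h.py <<'E'
RK={"red":(.5785,.2925,4.5),"yel":(.638,-.017,-1.3),"blue":(.6097,-.2505,4.5)}
def rot(a):
    c,s=np.cos(a),np.sin(a); return np.array([[0,s,-c],[0,-c,-s],[-1,0,0]],float)
def job(obj,rack,off,w):
    x,y,d=RK[rack]; a=np.radians(d); R=rot(a); H=.17
    gx,gy=x-np.sin(a)*off,y+np.cos(a)*off
    robot.move_gripper(min(1,(w+.026)/.085)); robot.move_to([*obj,H],R)
    robot.move_straight([*obj,.036],v=.15); robot.move_gripper(0,35); o=robot.read_opening()
    print("grip mm",o*85)
    if abs(o*85-w*1e3)>7: print("BAD GRIP"); return False
    robot.move_straight([*obj,H],v=.2); print("lifted mm",robot.read_opening()*85)
    robot.move_straight([gx,gy,H],v=.25); robot.move_straight([gx,gy,.050],v=.12)
    f0=robot.read_contact_force()[2]; z=.047
    while z>.039:
        robot.move_straight([gx,gy,z],v=.03); f=robot.read_contact_force()[2]-f0
        if f>2: break
        z-=.001
    print("set at",round(z,4),"df",round(f,2),robot.read_position().round(4))
    robot.move_gripper(min(1,(w+.026)/.085)); robot.move_straight([gx,gy,H],v=.2)
    print("t",robot.read_time_s()); return True
E
python3 - <<'E'
from h import *
import cv2
print(job((.4735,.327),"red",.0285,.032))
cv2.imwrite("pics/p1.png",cv2.resize(optics.capture("wrist")[...,::-1],(640,480)))
E
```

```text
grip mm 31.087886613104004
lifted mm 31.199120926349455
set at 0.042 df 6.28 [0.5764 0.321  0.0427]
t 15.5917
True
```

View pics/p1.png

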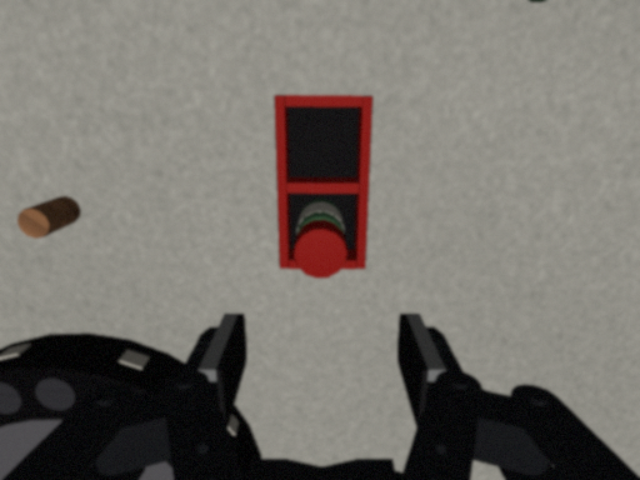

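The vial stands upright in the red rack's far bay (cap at 320,250), and the other bay (323,145) is free. I'll carry on with the rest and check afterwards.

```bash
python3 - <<'E'
from h import *
import cv2
ok=job((.4486,.1475),"red",-.0285,.032) and job((.4305,-.127),"yel",.0285,.032) and job((.4655,-.308),"yel",-.0285,.032) and job((.468,.003),"blue",0,.044)
print(ok)
robot.move_to([.45,0,.35],rot(0))
z=lambda im:cv2.resize(im[...,::-1],None,fx=4,fy=4,interpolation=cv2.INTER_CUBIC)
a=optics.capture("scene"); b=optics.capture("side")
np.save("b.npy",b)
cv2.imwrite("pics/e1.png",cv2.resize(a[150:250,145:405][...,::-1],(780,300),interpolation=cv2.INTER_CUBIC))
cv2.imwrite("pics/e2.png",z(b[110:300,190:360])[::1,:][:600] if 0 else cv2.resize(b[110:300,190:360][...,::-1],(510,570),interpolation=cv2.INTER_CUBIC))
print(robot.read_time_s())
E
```

```text
grip mm 31.175083020629184
lifted mm 30.90091521732301
set at 0.042 df 4.69 [0.5809 0.2642 0.0426]
t 23.6083
grip mm 30.841692132919174
lifted mm 31.045222610908116
set at 0.042 df 5.17 [0.6388 0.0115 0.0426]
t 32.55
grip mm 31.027988879787817
lifted mm 31.30507236513545
set at 0.042 df 6.45 [ 0.6374 -0.0455  0.0428]
t 41.5583
grip mm 43.17962502598286
lifted mm 43.00362988752574
set at 0.042 df 6.26 [ 0.6098 -0.2506  0.0429]
t 49.9083
True
51.3167
```

View pics/e1.png

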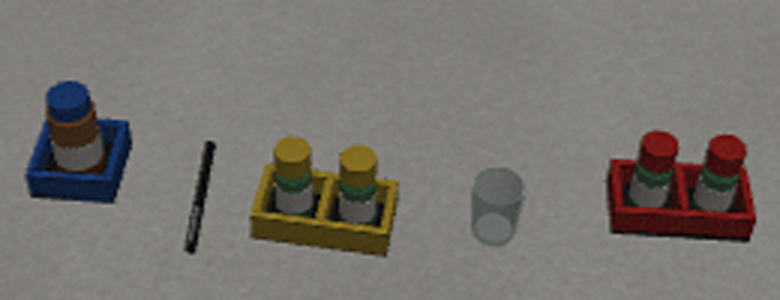

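View pics/e2.png

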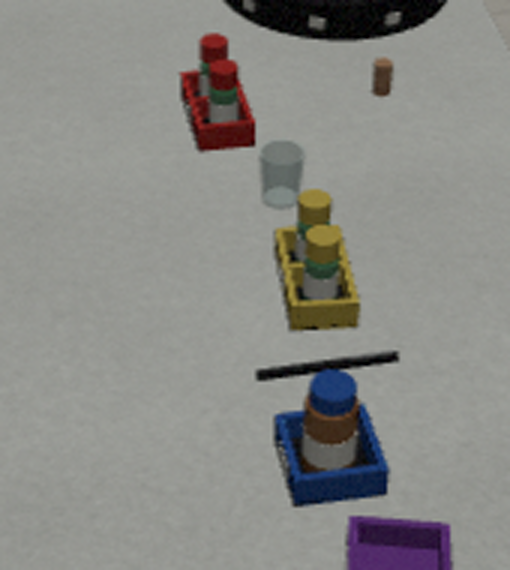

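Both views show all five samples upright in their own bays. The beaker rim is at the same scene pixel as before, (311,212). Handing in.

```bash
python3 -c "
from h import *
print(robot.read_contact_force()); order.sign_off(); print(robot.read_time_s())"
```

```text
[-0.06224184 -0.213697    0.04567473]
the job is handed in; nothing more can be done
the job is handed in; nothing more can be done
```

I sorted all five samples and handed the job in at about 51 s of the 109 s allowed. The two red vials are in the red rack, the two yellow vials in the yellow rack (one per bay), and the amber jar is in the blue rack.

- **Setting down:** each one was lowered in 1 mm steps until the contact force rose (about 5–6 N) at the expected floor height, then released.
- **Last checks:** the scene and side pictures show all five upright in the right bays. The beaker's rim is at the same pixel as at the start, and the arm was clear with almost no force on the tool (about 0.2 N).
- **Failed or disagreed:**
  - Early position estimates from the different cameras differed by up to about 6 mm, which was within the slack of the bays.
  - One survey pose was refused by the arm's joint limits. Nothing moved, and I took that view with the wrist flipped instead.

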